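# Load the stone cores into the sample jar and snap it shut

### The job

Put the three dark grey stone cores from the cardboard tray into the clear sample jar, one after another through its narrow neck, letting go of each only once its lower end is inside the neck, and then snap the jar's hinged blue lid fully shut. Leave the pale core standing in the tray, and do not disturb the bottle, the brush or the empty cardboard box.

Things in the scene. Friction and masses are not known exactly. Their poses are not given: they have to be found in the camera images.
- tray: open cardboard tray, 165 x 165 mm, 35 mm high, walls and floor 5 mm thick, one cross divider each way (also 35 mm high) making 2 x 2 cells with centres 40 mm from the tray's centre along its x and y; fixed to the desk. Origin: centre of its underside; x and y along its sides, z up
- core_a: dark grey stone drill core, plain cylinder 24 mm in diameter and 75 mm long, about 0.09 kg, standing upright in the middle part of one cell of the tray (which cell varies); origin: centre of its underside, z up along the core (the yaw means nothing)
- core_b: dark grey stone drill core, plain cylinder 24 mm in diameter and 75 mm long, about 0.09 kg, standing upright in the middle part of one cell of the tray (which cell varies); origin: centre of its underside, z up along the core (the yaw means nothing)
- core_c: dark grey stone drill core, plain cylinder 24 mm in diameter and 75 mm long, about 0.09 kg, standing upright in the middle part of one cell of the tray (which cell varies); origin: centre of its underside, z up along the core (the yaw means nothing)
- pale_core: pale sand-coloured stone drill core, plain cylinder 24 mm in diameter and 75 mm long, about 0.09 kg, standing upright in the middle part of one cell of the tray (which cell varies); to be left alone; origin: centre of its underside, z up along the core (the yaw means nothing)
- jar: clear plastic jar clamped on a dark steel foot (150 x 150 x 8 mm), fixed. Body 132 mm in diameter up to z = 133 mm, sloping shoulder to 155, then a straight neck with a white collar, 54 mm outside, 46 inside, to the rim at 180. Inside, a low cone on the floor (floor at 13 mm, tip at 31) keeps cores from standing. Origin: centre of the foot's underside, z up the jar's axis, x towards the lid's hinge
- jar_mouth (a point): centre of the jar's mouth, at the height of the rim, 180 mm above the desk; axes as the jar's
- lid (a joint): angle of the lid in rad: 0 = swung fully open, leaning outwards past upright (as it starts), 2.2 = shut flat on the rim. An over-centre spring strut drives it to the nearer end, with its dead point at about 1.1; moving it off the open stop takes about 1.5 N at its tip
- lid_hinge (a point): middle of the lid's hinge pin, at the height of the rim, 38 mm from the jar's axis on the jar's +x side; the pin runs along the jar's y
- lid_tip (a point): end of the lid's tab, farthest from the hinge (85 mm from it). The blue lid is a disc 62 mm in diameter and 6 mm thick with a tab 24 mm wide; shut, its top is 8 mm above the rim. When open, the tip is about 50 mm farther out than the hinge along the jar's +x and about 70 mm above the rim
- bottle: closed green bottle with a green cap, 64 mm in diameter, 190 mm high, standing; origin: centre of its underside; bystander
- brush: hand brush 180 mm long lying on the desk beyond the tray and jar, handle to its own -x; origin near its middle on the desk; bystander
- finds_box: empty open cardboard box 100 x 140 mm, 50 mm high; origin: centre of its underside; bystander, on the desk's far side
Not all that is in view belongs to the job. Leave any red look-alike of the core_c alone.

How it is judged:
By the outcome, as a careful person would: the job done as asked, in the order asked, and still so for the second after the job is handed in, with the robot touching nothing.
It also fails if it takes over 72 s, if anything falls off the work surface, if the arm or the gripper's body presses on something with over 40 N, if the wrist force passes 120 N, or if a joint passes its speed limit or range.

### The arm

A 6-joint arm with a two-finger parallel gripper is mounted at the origin on the work surface. World frame = base frame: x ahead of the robot, y to its left, z up, the work surface at z = 0. Lengths are in m, angles in rad, forces in N, time in s.
With the tool pointing down it reaches from about 0.35 to 0.85 m from the base axis. Payload 8.1 kg.
Tool frame: the origin (TCP) lies at the very end of the fingers, on their centre line; the grasp point (between the pads) lies grasp_offset behind it (grasp_offset is the distance from the TCP to the grasp point, in m); z points along the fingers, y is the direction in which the jaws open and shut (so a half turn about z gives the same grasp; the last joint's range is limited). The gripper opens to 85 mm and grips with 20 to 120 N. Pads are 22 mm wide; open, the fingers measure 114 mm over their backs; the gripper's body (76 mm by 85 mm) begins 54 mm behind the grasp point. The pads swing forward as they close: fully open they stand 13 mm farther back than shut.
Start: joints at [1.054, 0.13, 1.488, -0, 1.523, -0.085], TCP at [0.251, 0.545, 0.231] pointing down, gripper open.
Joint ranges: [-2.96, 2.96], [-0.89, 2.26], [0.02, 2.5], [-1.34, 4.48], [0, 2.73], [-2.66, 2.66]. Speed limits (rad/s): [2.39, 2.39, 2.79, 3.14, 3.14, 3.14].

### API

Orientations are given as a unit quaternion [x, y, z, w].
In Python, from plant import read_state, get_image, close_job, outline_of, grasp_offset gives the robot as it stands. The module is installed in compiled form; this text tells all that it offers.
- The arm moves only by the shell command python3 -m handwheel 'ROWS' [FORCE]. ROWS is JSON, a list of rows, each an object with "claw": the opening in per cent of the stroke, from 0 (shut) to 100 (fully open); "linear": the shift along the tool's x, y, z in cm, a list of three; "rotation": the turn, a rotation vector about the tool's x, y, z in degrees, a list of three. In form: [{"claw": claw, "linear": [tx, ty, tz], "rotation": [wx, wy, wz]}, ...]. A call has exactly 8 rows; each row shifts and turns the commanded pose from where the row before left it, along the tool's axes as they then stand; what a row does not reach is not made up. A row lasts 1/10 s, in which the tool goes at most 50 mm and 8.59 degrees, less where a joint would pass 70% of its speed; a pose out of reach is approached as far as the arm can. A call with a gripper value outside its range is refused whole. The fingers move at their own pace and stop on an object; FORCE is the grip in N (left out, the last holds). Time passes only in rows, so rows that do not move let the fingers close, or fill a call up. It gives the time, the measured TCP pose, the force and the opening at its end, in the units of the state.
- read_state(): the state, without advancing time (a new reading comes with each control period).
- get_image(name): name is "scene" or "top"; returns a dict with "pixels" (400x640x3 uint8, blue, green, red), "fx", "fy", "cx", "cy" (pixels), "cam_to_world" (4x4, takes a point from camera to world coordinates). Camera axes: x right, y down, z forward; pixel columns grow to the right and rows downward; lengths in m; the calibration is good to about 2 mm. A picture is of the moment at which its call begins. There is no depth.
- close_job(): hands the job in, once; it reports no verdict.
Trained networks look in a picture, given as the dict that the camera call returned (one of the last four; its "shot" number tells which), for a name from the list of things; names that differ only in an ending like _2 or _b are one class to them, and where a whole thing is asked for, a point or a joint stands for the part that bears it (a point fixed in the world has none). Each returns a list of dicts, best first, with "score" (0 to 1); they miss things now and then, are a little off and sometimes report something else, mostly with a low value. They report only what shows in the picture. A call takes as long as a camera call. They do not tell look-alikes from the thing itself.
- outline_of(picture, label): "mask" (400x640 bool, what is visible of it) and "box" ([left, top, right, bottom] in pixels, round what is visible of it).
The state is a dict: "time_s": time; "joints": joint angles; "joint_velocities": joint speeds; "joint_torque": joint torques, N m; "tool_pos": TCP position; "orientation": TCP orientation; "contact_force": force on the tool from outside, world axes, zero at the start; "torque": the same for the moment, N m; "grip_width": finger opening in m.
Only numpy, scipy, OpenCV 4.12 (cv2) and the standard library are available. Lean on these libraries where they do the work, as an engineer would, in place of code of your own. Each camera call takes 0.05 s, during which the arm holds its last target.

## Working session

There is one attempt and no reset: what is moved stays moved. The work goes in short steps, Python scripts to look and compute and a shell command to move; the robot and the scene stay as the last step left them, time stands still between calls to the robot, and variables do not carry over. Pictures are saved under pics/ and viewed, and the job is handed in when it is done.

```bash
mkdir -p pics; ls; python3 - <<'E'
from plant import *
import plant,cv2
print(read_state(), grasp_offset)
for n in("scene","top"):
    p=get_image(n); cv2.imwrite(f"pics/{n}0.png",p["pixels"]); print(n,p["fx"],p["fy"],p["cx"],p["cy"],p["cam_to_world"],p["shot"])
    for l in("core_a","pale_core","jar","lid","tray","bottle","brush","finds_box"):
        for d in outline_of(p,l): print(l,round(d["score"],2),d["box"],int(d["mask"].sum()))
E
```

```text
pics
{'time_s': 0.0, 'joints': array([ 1.05362223e+00,  1.31200964e-01,  1.48930133e+00,  1.94524371e-05,
        1.52300353e+00, -8.54139943e-02]), 'joint_velocities': array([-2.00620789e-03,  8.79710759e-05, -4.22301794e-04,  2.29492066e-05,
        1.29967360e-03, -2.06739504e-04]), 'joint_torque': array([ 8.42570813e-06, -5.69420421e+01, -5.00546980e+01, -3.46698980e-04,
        1.52079243e-02, -5.22510709e-05]), 'tool_pos': array([0.25078331, 0.54445567, 0.23020856]), 'orientation': array([ 2.14207498e-01,  9.76787711e-01, -9.10613220e-04, -2.93150247e-04]), 'contact_force': array([-0.28243924, -0.18831266, -0.54188568]), 'torque': array([ 0.04604826, -0.00440953,  0.00480806]), 'grip_width': 0.08546334376103} 0.0187
scene 363.53705585493884 363.53705585493884 322.710578347267 197.50105251815268 [[ 0.8443733   0.40462487 -0.35115872  0.92828938]
 [ 0.53554868 -0.61925888  0.57420036 -0.47375583]
 [ 0.01487759 -0.67290204 -0.73958198  0.88597212]
 [ 0.          0.          0.          1.        ]] 1
core_a 0.76 [238.6, 283.3, 252.5, 306.4] 177
core_a 0.73 [249.6, 258.4, 263.4, 27
[... 666 characters left out ...]
2 [[ 0.01790736 -0.99561624  0.09180214  0.50943584]
 [-0.99964035 -0.01599501  0.02152489  0.07462912]
 [-0.01996216 -0.09215458 -0.9955446   1.12345501]
 [ 0.          0.          0.          1.        ]] 2
core_a 0.62 [386.6, 229.8, 400.4, 233.6] 84
core_a 0.53 [408.2, 192.3, 417.4, 203.2] 76
core_a 0.53 [412.1, 268.2, 425.2, 281.2] 116
core_a 0.31 [320.1, 122.2, 341.9, 181.4] 626
pale_core 0.59 [378.6, 203.4, 388.4, 213.3] 97
jar 0.83 [254.4, 184.2, 312.3, 251.8] 2723
lid 0.61 [267.6, 180.9, 296.0, 213.9] 460
tray 0.67 [364.2, 178.6, 436.8, 251.2] 2922
bottle 0.83 [176.3, 195.7, 215.4, 219.8] 709
brush 0.83 [322.3, 125.9, 342.3, 182.3] 545
finds_box 0.73 [393.2, 135.6, 440.8, 169.7] 1816
```

View pics/scene0.png

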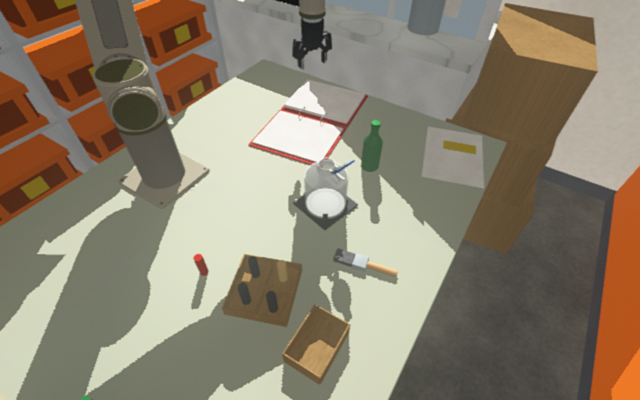

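View pics/top0.png

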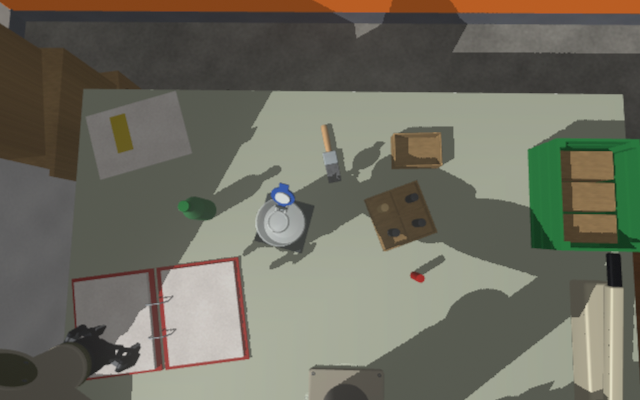

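```bash
python3 - <<'E'
import cv2,numpy as np
a=cv2.imread("pics/top0.png")[110:290,360:450]; b=cv2.imread("pics/scene0.png")[240:340,185:310]; c=cv2.imread("pics/top0.png")[170:260,245:325]
cv2.imwrite("pics/crop_top.png",cv2.resize(a[60:],None,fx=4.8,fy=4.8,interpolation=cv2.INTER_CUBIC))
cv2.imwrite("pics/crop_scene.png",cv2.resize(b,None,fx=5.5,fy=5.5,interpolation=cv2.INTER_CUBIC))
cv2.imwrite("pics/crop_jar.png",cv2.resize(c,None,fx=6,fy=6,interpolation=cv2.INTER_CUBIC))
E
```

```text
(no output)
```

View pics/crop_top.png

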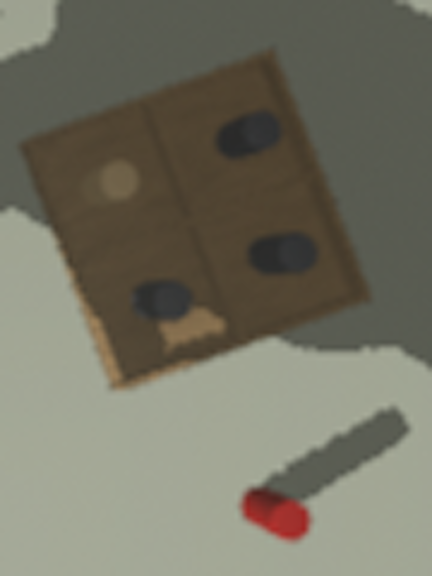

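View pics/crop_scene.png

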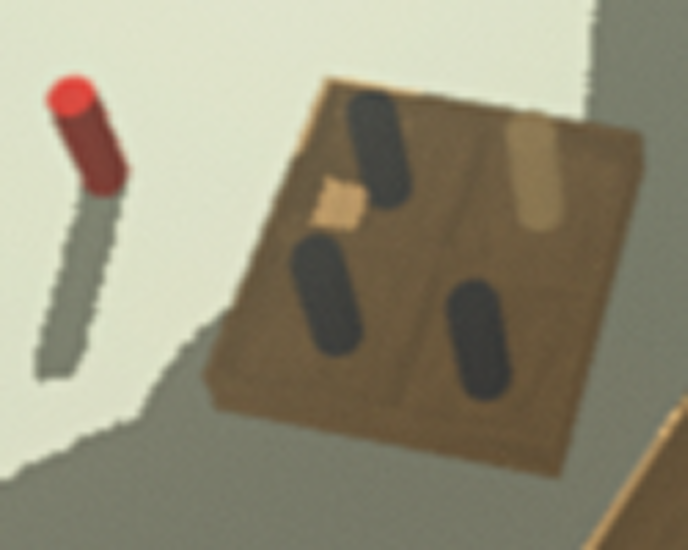

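View pics/crop_jar.png

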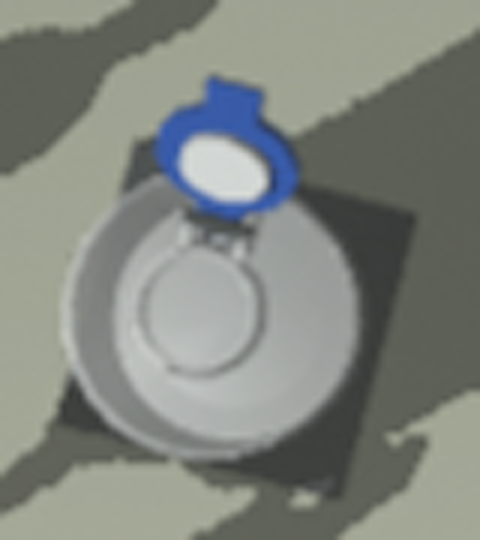

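Candidates for a dark core in the top image are the discs at about (415,197), (422,222) and (397,232). All three are dark grey and stand inside the tray, so these are the ones I want. The look-alikes are the pale core at (385,207) and the red cylinder at (418,277) outside the tray, both to be left alone. The crops confirm this. The jar mouth is at about (278,222), with the open blue lid towards image-up (+x). Next I'll measure positions.

```bash
cat > h.py <<'E'
import numpy as np,cv2
from plant import *
from scipy.optimize import minimize,least_squares
def ray(p,uv):
    M=p["cam_to_world"]; d=M[:3,:3]@np.array([(uv[0]-p["cx"])/p["fx"],(uv[1]-p["cy"])/p["fy"],1.]); return M[:3,3],d
def atz(p,uv,z):
    o,d=ray(p,uv); return o+d*(z-o[2])/d[2]
def proj(p,X):
    M=p["cam_to_world"]; c=(np.asarray(X)-M[:3,3])@M[:3,:3]
    return np.stack([p["fx"]*c[...,0]/c[...,2]+p["cx"],p["fy"]*c[...,1]/c[...,2]+p["cy"]],-1)
def circ(c,r,n=40):
    t=np.linspace(0,2*np.pi,n); return np.stack([c[0]+r*np.cos(t),c[1]+r*np.sin(t),np.full(n,c[2])],-1)
def cyl(xy,z0=.005,z1=.08,r=.012): return np.vstack([circ([*xy,z0],r),circ([*xy,z1],r)])
def cover(p,X,shape=(400,640)):
    h=cv2.convexHull(proj(p,X).astype(np.float32))[:,0]
    m=np.zeros(shape,np.uint8); cv2.fillPoly(m,[np.round((h)*256).astype(np.int32)],255,cv2.LINE_AA,8); return m/255.
def fitcyl(ps,dark,xy0):
    def f(v):
        s=0
        for p,m in zip(ps,dark):
            c=cover(p,cyl(xy0+v/1e3)); u,w=proj(p,[*xy0,.04]).astype(int)
            sl=np.s_[w-22:w+22,u-22:u+22]; cc,mm=c[sl],m[sl]
            s+=-np.minimum(cc,mm).sum()/cc.sum()+ (cc*(1-mm)).sum()/cc.sum()
            # outside ring
            s+= 0.0
        return s
    # IoU
    def g(v):
        s=0
        for p,m in zip(ps,dark):
            c=cover(p,cyl(xy0+v/1e3)); s-= (c*m).sum()/max(c.sum(),1e-6) + 0
        return s
    best=min(((g(np.array([a,b])),a,b) for a in range(-12,13,2) for b in range(-12,13,2)))
    # average all near best with weights for centring
    A=[];W=[]
    for a in np.arange(best[1]-4,best[1]+4.1,.5):
        for b in np.arange(best[2]-4,best[2]+4.1,.5):
            A.append((a,b));W.append(-g(np.array([a,b])))
    W=np.array(W);A=np.array(A);w=np.exp((W-W.max())*60); return xy0+(A*w[:,None]).sum(0)/w.sum()/1e3,W.max()/len(ps)
E
python3 - <<'E'
from h import *
S=get_image("scene");T=get_image("top")
def dark(p):
    g=p["pixels"].astype(int); mx=g.max(2); sat=(g[...,2]-g[...,0])
    return ((mx<80)&(sat<12)).astype(float)
ds=[dark(S),dark(T)]
for n,uv in dict(A=(415.4,197.1),B=(422.5,222.5),C=(396.9,232.5),pale=(385,207.5)).items():
    x0=atz(T,uv,.08)[:2]; print(n,x0, end=' ')
    if n!='pale':
        print('both',fitcyl([S,T],ds,x0),'top',fitcyl([T],ds[1:],x0)[0],'sc',fitcyl([S],ds[:1],x0)[0])
print()
c=[(413,213),(340,497),(60,425),(135,140)]
P=[atz(T,(u/6+245-.4,v/6+170-.4),.008)[:2] for u,v in c]; print("foot",P,np.mean(P,0))
print("edge dirs", [np.degrees(np.arctan2(*(P[i]-P[j])[::-1])) for i,j in((0,1),(3,2),(0,3),(1,2))])
print("mouth",atz(T,(200/6+245-.4,312/6+170-.4),.18), "tab",atz(T,(235/6+245,90/6+170),.25))
t=[(22,145),(270,52),(370,298),(115,388)]
Q=[atz(T,(u/4.8+360-.4,v/4.8+170-.4),.035)[:2] for u,v in t]; print("tray",Q,np.mean(Q,0),[np.degrees(np.arctan2(*(Q[i]-Q[j])[::-1])) for i,j in((0,1),(3,2),(1,2),(0,3))])
for n,p in(("s",S),("t",T)):
    im=p["pixels"]
E
```

```text
A [ 0.60967907 -0.18802196] both (array([ 0.61042914, -0.18440594]), np.float64(0.69180457565889)) top [ 0.61076172 -0.18501099] sc [ 0.60870517 -0.18436585]
B [ 0.5380396  -0.20742343] both (array([ 0.53839915, -0.20445598]), np.float64(0.7084888406948016)) top [ 0.53860699 -0.20494121] sc [ 0.53637757 -0.20321747]
C [ 0.5086666  -0.13546384] both (array([ 0.50840136, -0.13055259]), np.float64(0.6496265187689726)) top [ 0.508464   -0.13044633] sc [ 0.5085948  -0.13126302]
pale [ 0.57866566 -0.10203538] 
foot [array([0.58715097, 0.10296834]), array([0.44367246, 0.1370091 ]), array([0.47696577, 0.27923706]), array([0.62215295, 0.24560623])] [0.53248554 0.19120518]
edge dirs [np.float64(-13.346843562352163), np.float64(-13.041853763338272), np.float64(-103.78740345452222), np.float64(-103.17481170684461)]
mouth [0.53115587 0.18909695 0.18      ] tab [0.61749416 0.16799344 0.25      ]
tray [array([ 0.60349658, -0.04808818]), array([ 0.66381712, -0.20103727]), array([ 0.51310948, -0.26070924]), array([ 0.45566068, -0.10549833])] [ 0.55902097 -0.15383325] [np.float64(111.52344182969152), np.float64(110.31121440824688), np.float64(21.600853486344377), np.float64(21.223032360684897)]
```

```bash
python3 - <<'E'
from h import *
S=get_image("scene");T=get_image("top")
yaw=np.radians(-13.3);J=np.array([.532,.190])
hx=np.array([np.cos(yaw),np.sin(yaw)])
out=[]
for p,(x0,y0,x1,y1),(a0,b0,a1,b1) in((S,(185,240,310,335),(285,145,375,235)),(T,(355,170,450,250),(245,165,325,260))):
    for (l,t,r,b) in((x0,y0,x1,y1),(a0,b0,a1,b1)):
        k=380/(r-l); im=cv2.resize(p["pixels"][t:b,l:r],None,fx=k,fy=k,interpolation=cv2.INTER_CUBIC)
        def dr(X,c): cv2.polylines(im,[np.round((proj(p,X)-[l,t]+.5)*k).astype(int)],False,c,1,cv2.LINE_AA)
        for xy in((.6104,-.1844),(.5384,-.2044),(.5084,-.1306)):
            dr(circ([*xy,.08],.012),(0,255,0));dr(circ([*xy,.005],.012),(0,255,255))
        dr(circ([*J,.18],.027),(0,255,0));dr(circ([*J,.18],.023),(0,200,0));dr(circ([*J,.133],.066),(0,255,255))
        dr(np.array([[*(J+.038*hx),.18],[*(J+.088*hx),.25]]),(0,0,255))
        out.append(cv2.resize(im,(380,290)))
cv2.imwrite("pics/ov1.png",np.vstack([np.hstack(out[:2]),np.hstack(out[2:])]))
E
```

```text
(no output)
```

View pics/ov1.png

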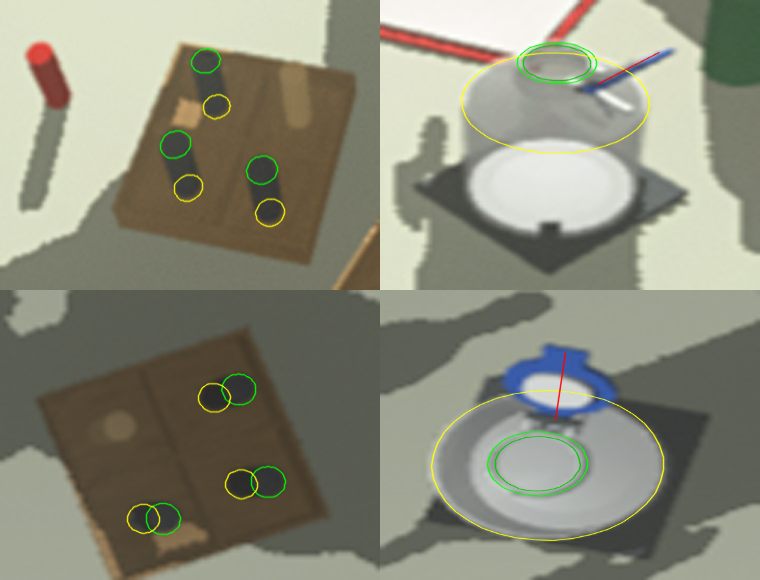

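```bash
cat >> h.py <<'E'
from scipy.spatial.transform import Rotation as Rn
PT=dict(A=(.6104,-.1844),B=(.5384,-.2044),C=(.5084,-.1306),J=(.532,.190))
def delta(t,s=None):
    s=s or read_state(); R=Rn.from_quat(s["orientation"]); return np.round(100*R.inv().apply(np.array(t)-s["tool_pos"]),2)
def stat():
    s=read_state(); R=Rn.from_quat(s["orientation"]).as_matrix()
    print("t",round(s["time_s"],2),"pos",s["tool_pos"].round(4),"jaw deg",np.degrees(np.arctan2(R[1,1],R[0,1])).round(2),"z",R[:,2].round(4),"F",s["contact_force"].round(2),"w",round(s["grip_width"],4),"j",s["joints"].round(2)); return s
E
python3 -m handwheel '[{"claw":55,"linear":[0,0,-2],"rotation":[0,0,-5.7]},{"claw":55,"linear":[0,0,-3],"rotation":[0,0,-5.7]},{"claw":55,"linear":[0,-4,-2],"rotation":[0,0,0]},{"claw":55,"linear":[0,-4,0],"rotation":[0,0,0]},{"claw":55,"linear":[0,-4,0],"rotation":[0,0,0]},{"claw":55,"linear":[0,-4,0],"rotation":[0,0,0]},{"claw":55,"linear":[0,-4,0],"rotation":[0,0,0]},{"claw":55,"linear":[0,-4,0],"rotation":[0,0,0]}]' 40
python3 - <<'E'
from h import *
stat(); print(delta((*PT["C"],.30)))
E
```

```text
time_s: 1.9
tool_pos: [0.1952, 0.31, 0.3012]
orientation: [0.116, 0.993, 0.0, 0.0]
contact_force: [1.5, -0.0, 1.1]
grip_width: 0.0471
t 1.9 pos [0.1952 0.31   0.3012] jaw deg 76.68 z [ 4.e-04  3.e-04 -1.e+00] F [ 1.52 -0.02  1.07] w 0.0471 j [ 0.87 -0.55  1.95 -0.    1.74 -0.47]
[-40.63 -35.66   0.12]
```

```bash

python3 -m handwheel '[{"claw":55,"linear":[-3.4,-3,0],"rotation":[0,0,0]},{"claw":55,"linear":[-3.4,-3,0],"rotation":[0,0,0]},{"claw":55,"linear":[-3.4,-3,0],"rotation":[0,0,0]},{"claw":55,"linear":[-3.4,-3,0],"rotation":[0,0,0]},{"claw":55,"linear":[-3.4,-3,0],"rotation":[0,0,0]},{"claw":55,"linear":[-3.4,-3,0],"rotation":[0,0,0]},{"claw":55,"linear":[-3.4,-3,0],"rotation":[0,0,0]},{"claw":55,"linear":[-3.4,-3,0],"rotation":[0,0,0]}]'
python3 - <<'E'
from h import *
stat(); print(delta((*PT["C"],.045)))
E
```

```text
time_s: 2.7
tool_pos: [0.4058, 0.0132, 0.3016]
orientation: [0.116, 0.993, 0.0, 0.001]
contact_force: [1.5, 0.2, 0.5]
grip_width: 0.047
t 2.7 pos [0.4058 0.0132 0.3016] jaw deg 76.63 z [ 1.2e-03  1.0e-04 -1.0e+00] F [1.46 0.16 0.5 ] w 0.047 j [-0.09 -0.43  1.87  0.    1.7  -1.43]
[-13.28 -11.62  25.67]
```

```bash

python3 -m handwheel '[{"claw":55,"linear":[-3.4,-3,0],"rotation":[0,0,0]},{"claw":55,"linear":[-3.4,-3,0],"rotation":[0,0,0]},{"claw":55,"linear":[-3.4,-3,0],"rotation":[0,0,0]},{"claw":55,"linear":[-3.1,-2.6,2],"rotation":[0,0,0]},{"claw":55,"linear":[0,0,4],"rotation":[0,0,0]},{"claw":55,"linear":[0,0,4],"rotation":[0,0,0]},{"claw":55,"linear":[0,0,4],"rotation":[0,0,0]},{"claw":55,"linear":[0,0,2.5],"rotation":[0,0,0]}]'
python3 - <<'E'
from h import *
stat(); print(delta((*PT["C"],.045)))
for n in("scene","top"):
    p=get_image(n); b=(180,200,320,330) if n=="scene" else (350,160,450,260)
    cv2.imwrite(f"pics/a_{n}.png",cv2.resize(p["pixels"][b[1]:b[3],b[0]:b[2]],None,fx=4,fy=4,interpolation=cv2.INTER_CUBIC))
E
```

```text
time_s: 3.5
tool_pos: [0.5059, -0.128, 0.1327]
orientation: [0.116, 0.993, 0.0, -0.002]
contact_force: [0.2, -0.6, 0.6]
grip_width: 0.047
t 3.5 pos [ 0.5059 -0.128   0.1327] jaw deg 76.64 z [-0.0037  0.0013 -1.    ] F [ 0.2  -0.6   0.57] w 0.047 j [-0.35 -0.01  1.81  0.    1.34 -1.68]
[-0.33 -0.2   8.77]
```

View pics/a_scene.png

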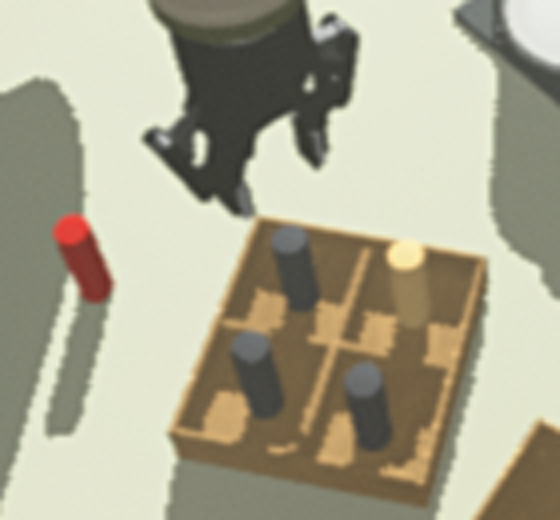

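View pics/a_top.png

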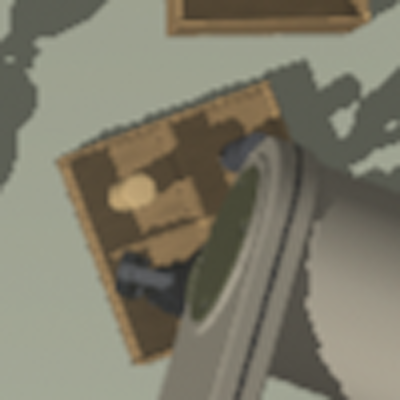

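The scene crop shows the three dark cores standing, with tops at about (252,257), (243,285) and (271,294) in full-image pixels. The gripper is open above core C at (252,257), and the pale core at (281,262) is clear. I'll descend onto C.

```bash

python3 -m handwheel '[{"claw":55,"linear":[-0.3,-0.2,0],"rotation":[0,0,0]},{"claw":55,"linear":[0,0,2.5],"rotation":[0,0,0]},{"claw":55,"linear":[0,0,2.5],"rotation":[0,0,0]},{"claw":55,"linear":[0,0,2.5],"rotation":[0,0,0]},{"claw":55,"linear":[0,0,1.2],"rotation":[0,0,0]},{"claw":55,"linear":[0,0,0],"rotation":[0,0,0]},{"claw":10,"linear":[0,0,0],"rotation":[0,0,0]},{"claw":10,"linear":[0,0,0],"rotation":[0,0,0]}]' 40
python3 -m handwheel '[{"claw":10,"linear":[0,0,0],"rotation":[0,0,0]},{"claw":10,"linear":[0,0,0],"rotation":[0,0,0]},{"claw":10,"linear":[0,0,0],"rotation":[0,0,0]},{"claw":10,"linear":[0,0,0],"rotation":[0,0,0]},{"claw":10,"linear":[0,0,-1],"rotation":[0,0,0]},{"claw":10,"linear":[0,0,-2],"rotation":[0,0,0]},{"claw":10,"linear":[0,0,-3],"rotation":[0,0,0]},{"claw":10,"linear":[0,0,-3],"rotation":[0,0,0]}]'
python3 - <<'E'
from h import *
stat(); print(delta((*PT["J"],.29)))
E
```

```text
time_s: 4.4
tool_pos: [0.5118, -0.1317, 0.0517]
orientation: [0.116, 0.993, -0.0, 0.002]
contact_force: [-0.6, -0.4, 0.2]
grip_width: 0.0226
time_s: 5.2
tool_pos: [0.5096, -0.1309, 0.1407]
orientation: [0.116, 0.993, 0.0, -0.0]
contact_force: [0.8, -0.1, -0.7]
grip_width: 0.023
t 5.2 pos [ 0.5096 -0.1309  0.1407] jaw deg 76.66 z [-7.e-04  3.e-04 -1.e+00] F [ 0.75 -0.08 -0.68] w 0.023 j [-0.35 -0.01  1.8   0.    1.35 -1.69]
[  5.24  31.74 -14.92]
```

```bash

python3 -m handwheel '[{"claw":10,"linear":[0,0,-4],"rotation":[0,0,0]},{"claw":10,"linear":[0.5,1,-4],"rotation":[0,0,0]},{"claw":10,"linear":[0.7,3,-3.5],"rotation":[0,0,0]},{"claw":10,"linear":[0.7,4,-2],"rotation":[0,0,0]},{"claw":10,"linear":[0.7,4,-1.4],"rotation":[0,0,0]},{"claw":10,"linear":[0.7,4,0],"rotation":[0,0,0]},{"claw":10,"linear":[0.7,4,0],"rotation":[0,0,0]},{"claw":10,"linear":[0.6,4,0],"rotation":[0,0,0]}]'
python3 -m handwheel '[{"claw":10,"linear":[0.6,4,0],"rotation":[0,0,0]},{"claw":10,"linear":[0,3,0],"rotation":[0,0,0]},{"claw":10,"linear":[0,0.7,0],"rotation":[0,0,0]},{"claw":10,"linear":[0,0,0],"rotation":[0,0,0]},{"claw":10,"linear":[0,0,0],"rotation":[0,0,0]},{"claw":10,"linear":[0,0,0],"rotation":[0,0,0]},{"claw":10,"linear":[0,0,0],"rotation":[0,0,0]},{"claw":10,"linear":[0,0,0],"rotation":[0,0,0]}]'
python3 - <<'E'
from h import *
stat(); print(delta((*PT["J"],.19)))
for n in("scene","top"):
    p=get_image(n); b=(260,90,400,220) if n=="scene" else (230,150,330,250)
    im=cv2.resize(p["pixels"][b[1]:b[3],b[0]:b[2]],None,fx=4,fy=4,interpolation=cv2.INTER_CUBIC)
    def dr(X,c): cv2.polylines(im,[np.round((proj(p,X)-b[:2]+.5)*4).astype(int)],False,c,1,cv2.LINE_AA)
    s=read_state()["tool_pos"]; 
    dr(circ([*s[:2],s[2]-.045],.012),(0,255,0)); dr(circ([*PT["J"],.18],.023),(0,0,255))
    cv2.imwrite(f"pics/b_{n}.png",im)
E
```

```text
time_s: 6.0
tool_pos: [0.5204, 0.1148, 0.2896]
orientation: [0.116, 0.993, 0.0, 0.001]
contact_force: [0.3, -0.5, -1.3]
grip_width: 0.0229
time_s: 6.8
tool_pos: [0.5327, 0.1885, 0.2885]
orientation: [0.117, 0.993, -0.0, 0.0]
contact_force: [1.0, 0.1, -1.7]
grip_width: 0.0228
t 6.8 pos [0.5327 0.1885 0.2885] jaw deg 76.59 z [ 2.e-04 -1.e-04 -1.e+00] F [ 1.    0.06 -1.7 ] w 0.0228 j [ 0.25  0.02  1.5  -0.    1.62 -1.09]
[0.11 0.13 9.85]
```

View pics/b_scene.png

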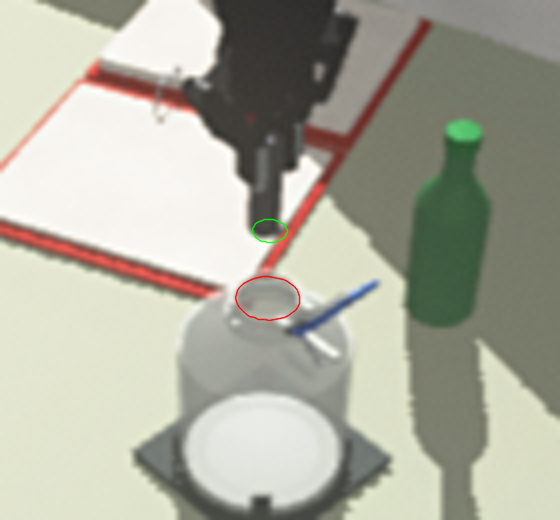

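View pics/b_top.png

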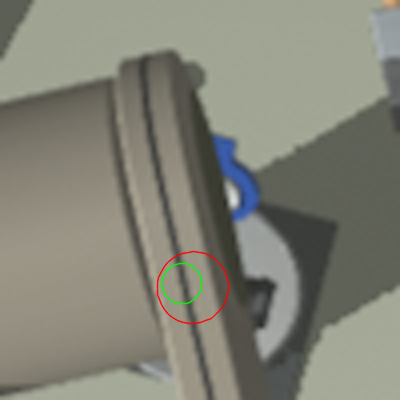

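The core hangs in the gripper, its lower end at about (327,147) and the mouth ring at (327,164), both where predicted. I'll lower it into the neck and check the force before release.

```bash

python3 -m handwheel '[{"claw":10,"linear":[0.1,0.1,2],"rotation":[0,0,0]},{"claw":10,"linear":[0,0,2],"rotation":[0,0,0]},{"claw":10,"linear":[0,0,2],"rotation":[0,0,0]},{"claw":10,"linear":[0,0,2],"rotation":[0,0,0]},{"claw":10,"linear":[0,0,1.3],"rotation":[0,0,0]},{"claw":10,"linear":[0,0,0],"rotation":[0,0,0]},{"claw":10,"linear":[0,0,0],"rotation":[0,0,0]},{"claw":10,"linear":[0,0,0],"rotation":[0,0,0]}]'
python3 - <<'E'
from h import *
stat()
p=get_image("scene");b=(260,90,400,220)
cv2.imwrite("pics/c_scene.png",cv2.resize(p["pixels"][b[1]:b[3],b[0]:b[2]],None,fx=4,fy=4,interpolation=cv2.INTER_CUBIC))
E
```

```text
time_s: 7.7
tool_pos: [0.5327, 0.1908, 0.1969]
orientation: [0.116, 0.993, 0.0, 0.001]
contact_force: [-0.0, 0.1, -0.9]
grip_width: 0.0224
t 7.7 pos [0.5327 0.1908 0.1969] jaw deg 76.66 z [ 2.2e-03  6.0e-04 -1.0e+00] F [-0.01  0.06 -0.9 ] w 0.0224 j [ 0.25  0.05  1.63 -0.    1.45 -1.08]
```

View pics/c_scene.png

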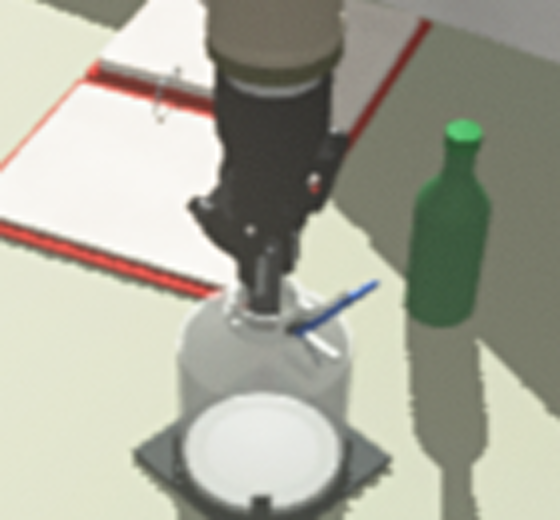

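The core's lower end is inside the neck and there is no contact force, so I can release.

```bash

python3 -m handwheel '[{"claw":55,"linear":[0,0,0],"rotation":[0,0,0]},{"claw":55,"linear":[0,0,0],"rotation":[0,0,0]},{"claw":55,"linear":[0,0,0],"rotation":[0,0,0]},{"claw":55,"linear":[0,0,0],"rotation":[0,0,0]},{"claw":55,"linear":[0,0,-2],"rotation":[0,0,0]},{"claw":55,"linear":[0,0,-3],"rotation":[0,0,0]},{"claw":55,"linear":[0,0,-3],"rotation":[0,0,0]},{"claw":55,"linear":[0,-2,-2],"rotation":[0,0,0]}]'
python3 - <<'E'
from h import *
stat()
p=get_image("scene");b=(260,90,400,240)
cv2.imwrite("pics/d_scene.png",cv2.resize(p["pixels"][b[1]:b[3],b[0]:b[2]],None,fx=4,fy=4,interpolation=cv2.INTER_CUBIC))
print(delta((*PT["B"],.29)))
E
```

```text
time_s: 8.55
tool_pos: [0.5278, 0.1725, 0.2978]
orientation: [0.115, 0.993, 0.001, 0.001]
contact_force: [0.3, -0.2, 0.8]
grip_width: 0.0471
t 8.55 pos [0.5278 0.1725 0.2978] jaw deg 76.77 z [ 0.0024  0.0013 -1.    ] F [ 0.29 -0.16  0.75] w 0.0471 j [ 0.22 -0.01  1.52  0.    1.63 -1.12]
[ -9.56 -36.15   1.15]
```

View pics/d_scene.png

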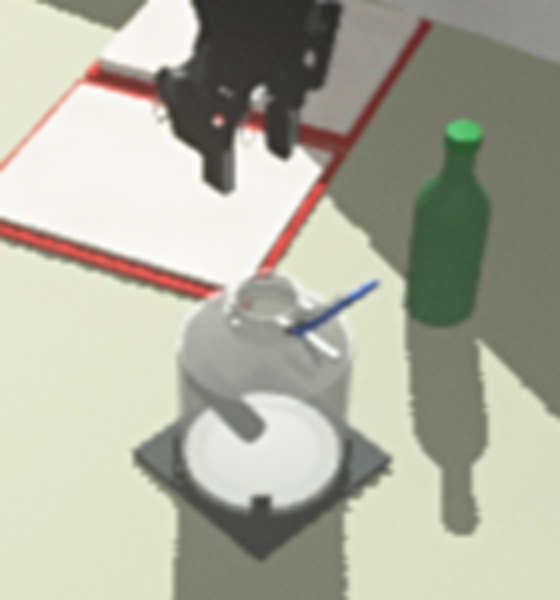

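The first core lies in the jar, at about (318,193), and the lid is still open. Next is core B.

```bash

python3 -m handwheel '[{"claw":55,"linear":[-0.5,-4.5,0],"rotation":[0,0,0]},{"claw":55,"linear":[-1,-4.5,0],"rotation":[0,0,0]},{"claw":55,"linear":[-1,-4.5,0],"rotation":[0,0,0]},{"claw":55,"linear":[-1,-4.5,0],"rotation":[0,0,0]},{"claw":55,"linear":[-1.5,-4.5,0],"rotation":[0,0,0]},{"claw":55,"linear":[-1.5,-4.5,0],"rotation":[0,0,0]},{"claw":55,"linear":[-1.5,-4.5,0],"rotation":[0,0,0]},{"claw":55,"linear":[-1.5,-4.5,0],"rotation":[0,0,0]}]'
python3 - <<'E'
from h import *
stat(); print(delta((*PT["B"],.045)))
S=get_image("scene")
g=S["pixels"].astype(int); m=((g.max(2)<95)&(g[...,2]-g[...,0]<14)).astype(float)
for k in"AB": print(k,fitcyl([S],[m],np.array(PT[k])))
b=(180,220,320,330)
cv2.imwrite("pics/e_scene.png",cv2.resize(S["pixels"][b[1]:b[3],b[0]:b[2]],None,fx=4,fy=4,interpolation=cv2.INTER_CUBIC))
E
```

```text
time_s: 9.4
tool_pos: [0.5365, -0.203, 0.2951]
orientation: [0.116, 0.993, 0.0, 0.0]
contact_force: [0.6, 0.6, 0.5]
grip_width: 0.0472
t 9.4 pos [ 0.5365 -0.203   0.2951] jaw deg 76.65 z [ 2.e-04  0.e+00 -1.e+00] F [0.6  0.56 0.52] w 0.0472 j [-0.45  0.04  1.47  0.    1.63 -1.79]
[-0.21 -0.09 25.01]
A (array([ 0.61049005, -0.18424529]), np.float64(0.4456382789365524))
B (array([ 0.53684191, -0.20390772]), np.float64(0.4711632607940368))
```

View pics/e_scene.png

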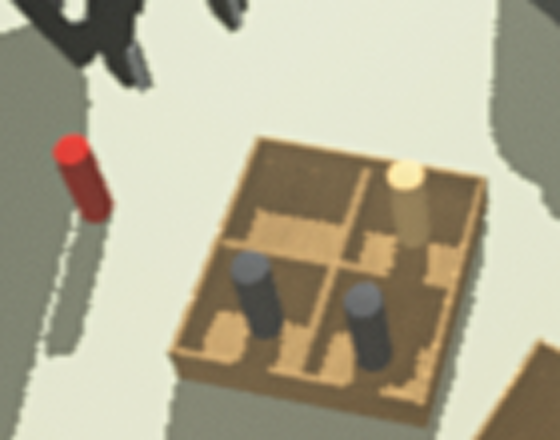

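The tray now holds A, B and the pale core, all upright. B's top is at about (242,287). I'll descend on B.

```bash

python3 -m handwheel '[{"claw":55,"linear":[-0.1,0,3.5],"rotation":[0,0,0]},{"claw":55,"linear":[0,-0.1,4],"rotation":[0,0,0]},{"claw":55,"linear":[0,0,4],"rotation":[0,0,0]},{"claw":55,"linear":[0,0,3.5],"rotation":[0,0,0]},{"claw":55,"linear":[0,0,2.5],"rotation":[0,0,0]},{"claw":55,"linear":[0,0,2.5],"rotation":[0,0,0]},{"claw":55,"linear":[0,0,2.5],"rotation":[0,0,0]},{"claw":55,"linear":[0,0,2.3],"rotation":[0,0,0]}]'
python3 -m handwheel '[{"claw":55,"linear":[0,0,0],"rotation":[0,0,0]},{"claw":10,"linear":[0,0,0],"rotation":[0,0,0]},{"claw":10,"linear":[0,0,0],"rotation":[0,0,0]},{"claw":10,"linear":[0,0,0],"rotation":[0,0,0]},{"claw":10,"linear":[0,0,0],"rotation":[0,0,0]},{"claw":10,"linear":[0,0,0],"rotation":[0,0,0]},{"claw":10,"linear":[0,0,0],"rotation":[0,0,0]},{"claw":10,"linear":[0,0,0],"rotation":[0,0,0]}]'
python3 - <<'E'
from h import *
stat()
E
python3 -m handwheel '[{"claw":10,"linear":[0,0,-1],"rotation":[0,0,0]},{"claw":10,"linear":[0,0,-3],"rotation":[0,0,0]},{"claw":10,"linear":[0,0,-4],"rotation":[0,0,0]},{"claw":10,"linear":[0,0,-4],"rotation":[0,0,0]},{"claw":10,"linear":[0,0,-4],"rotation":[0,0,0]},{"claw":10,"linear":[0,0,-4],"rotation":[0,0,0]},{"claw":10,"linear":[0,0,-4],"rotation":[0,0,0]},{"claw":10,"linear":[0,2,0],"rotation":[0,0,0]}]'
python3 - <<'E'
from h import *
stat(); print(delta((*PT["J"],.29)))
E
```

```text
time_s: 10.25
tool_pos: [0.5369, -0.2019, 0.0457]
orientation: [0.116, 0.993, 0.0, -0.0]
contact_force: [0.4, 0.6, -0.8]
grip_width: 0.0471
time_s: 11.05
tool_pos: [0.5383, -0.2027, 0.0486]
orientation: [0.116, 0.993, -0.0, 0.001]
contact_force: [-0.9, 0.8, 5.5]
grip_width: 0.0232
t 11.05 pos [ 0.5383 -0.2027  0.0486] jaw deg 76.66 z [ 2.e-03 -9.e-04 -1.e+00] F [-0.94  0.77  5.48] w 0.0232 j [-0.45  0.22  1.73  0.    1.18 -1.79]
time_s: 11.85
tool_pos: [0.544, -0.1854, 0.2956]
orientation: [0.117, 0.993, -0.002, 0.005]
contact_force: [1.0, 0.2, -0.3]
grip_width: 0.0228
t 11.85 pos [ 0.544  -0.1854  0.2956] jaw deg 76.53 z [ 0.01   -0.0055 -0.9999] F [ 0.98  0.21 -0.29] w 0.0228 j [-0.42  0.03  1.48 -0.    1.62 -1.75]
[ 9.91 36.23  0.34]
```

```bash

python3 -m handwheel '[{"claw":10,"linear":[1.2,4.5,0],"rotation":[0,0,0]},{"claw":10,"linear":[1.2,4.5,0],"rotation":[0,0,0]},{"claw":10,"linear":[1.2,4.5,0],"rotation":[0,0,0]},{"claw":10,"linear":[1.2,4.5,0],"rotation":[0,0,0]},{"claw":10,"linear":[1.2,4.5,0],"rotation":[0,0,0]},{"claw":10,"linear":[1.2,4.5,0],"rotation":[0,0,0]},{"claw":10,"linear":[1.2,4.5,0],"rotation":[0,0,0]},{"claw":10,"linear":[1.2,3,0],"rotation":[0,0,0]}]'
python3 -m handwheel '[{"claw":10,"linear":[0.3,1.7,0],"rotation":[0,0,0]},{"claw":10,"linear":[0,0,0],"rotation":[0,0,0]},{"claw":10,"linear":[0,0,0],"rotation":[0,0,0]},{"claw":10,"linear":[0,0,0],"rotation":[0,0,0]},{"claw":10,"linear":[0,0,0],"rotation":[0,0,0]},{"claw":10,"linear":[0,0,0],"rotation":[0,0,0]},{"claw":10,"linear":[0,0,0],"rotation":[0,0,0]},{"claw":10,"linear":[0,0,0],"rotation":[0,0,0]}]'
python3 - <<'E'
from h import *
stat(); print(delta((*PT["J"],.19)))
p=get_image("scene"); b=(260,90,400,240)
im=cv2.resize(p["pixels"][b[1]:b[3],b[0]:b[2]],None,fx=4,fy=4,interpolation=cv2.INTER_CUBIC)
def dr(X,c): cv2.polylines(im,[np.round((proj(p,X)-b[:2]+.5)*4).astype(int)],False,c,1,cv2.LINE_AA)
s=read_state()["tool_pos"]; 
dr(circ([*s[:2],s[2]-.043],.012),(0,255,0)); dr(circ([*PT["J"],.18],.023),(0,0,255))
cv2.imwrite(f"pics/f_scene.png",im)
E
```

```text
time_s: 12.65
tool_pos: [0.5274, 0.1779, 0.2876]
orientation: [0.115, 0.993, 0.0, -0.0]
contact_force: [-0.5, 0.2, -0.6]
grip_width: 0.023
time_s: 13.45
tool_pos: [0.5293, 0.1919, 0.2873]
orientation: [0.116, 0.993, 0.0, 0.0]
contact_force: [0.3, -0.2, -0.8]
grip_width: 0.0227
t 13.45 pos [0.5293 0.1919 0.2873] jaw deg 76.63 z [ 1.e-04  0.e+00 -1.e+00] F [ 0.29 -0.23 -0.81] w 0.0227 j [ 0.26  0.01  1.51 -0.    1.62 -1.08]
[-0.31 -0.12  9.73]
```

View pics/f_scene.png

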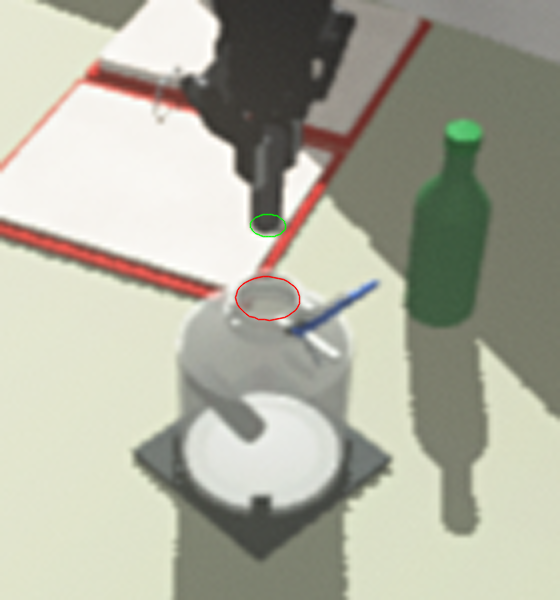

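Core B hangs straight above the mouth, its lower end at about (326,147). I'll lower it.

```bash

python3 -m handwheel '[{"claw":10,"linear":[-0.3,-0.1,2],"rotation":[0,0,0]},{"claw":10,"linear":[0,0,2],"rotation":[0,0,0]},{"claw":10,"linear":[0,0,2],"rotation":[0,0,0]},{"claw":10,"linear":[0,0,2],"rotation":[0,0,0]},{"claw":10,"linear":[0,0,1.3],"rotation":[0,0,0]},{"claw":10,"linear":[0,0,0],"rotation":[0,0,0]},{"claw":10,"linear":[0,0,0],"rotation":[0,0,0]},{"claw":10,"linear":[0,0,0],"rotation":[0,0,0]}]'
python3 - <<'E'
from h import *
stat()
p=get_image("scene");b=(260,90,400,220)
cv2.imwrite("pics/g_scene.png",cv2.resize(p["pixels"][b[1]:b[3],b[0]:b[2]],None,fx=4,fy=4,interpolation=cv2.INTER_CUBIC))
E
```

```text
time_s: 14.3
tool_pos: [0.5327, 0.1908, 0.1958]
orientation: [0.116, 0.993, 0.0, 0.001]
contact_force: [-0.3, -0.2, -1.2]
grip_width: 0.0229
t 14.3 pos [0.5327 0.1908 0.1958] jaw deg 76.66 z [ 2.2e-03  5.0e-04 -1.0e+00] F [-0.32 -0.19 -1.25] w 0.0229 j [ 0.25  0.06  1.63 -0.    1.45 -1.08]
```

View pics/g_scene.png

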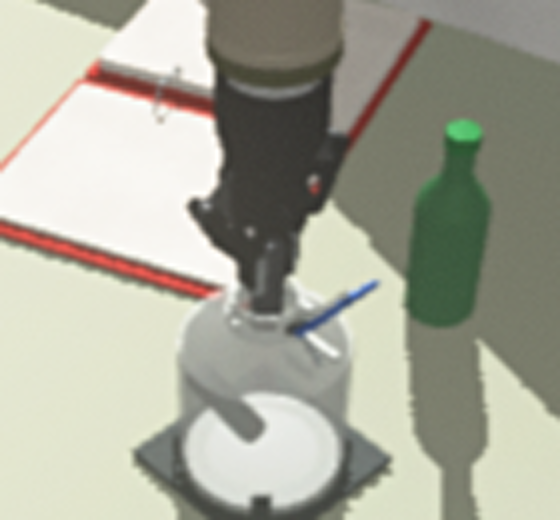

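B's lower end is inside the neck, at about (326,168), with no side force. I'll release it.

```bash

python3 -m handwheel '[{"claw":55,"linear":[0,0,0],"rotation":[0,0,0]},{"claw":55,"linear":[0,0,0],"rotation":[0,0,0]},{"claw":55,"linear":[0,0,0],"rotation":[0,0,0]},{"claw":55,"linear":[0,0,0],"rotation":[0,0,0]},{"claw":55,"linear":[0,0,-2],"rotation":[0,0,0]},{"claw":55,"linear":[0,0,-3],"rotation":[0,0,0]},{"claw":55,"linear":[0,0,-3],"rotation":[0,0,0]},{"claw":55,"linear":[0,-2,-2],"rotation":[0,0,0]}]'
python3 - <<'E'
from h import *
stat()
p=get_image("scene");b=(260,90,400,240)
cv2.imwrite("pics/i_scene.png",cv2.resize(p["pixels"][b[1]:b[3],b[0]:b[2]],None,fx=4,fy=4,interpolation=cv2.INTER_CUBIC))
print(delta((*PT["A"],.29)))
E
```

```text
time_s: 15.15
tool_pos: [0.5278, 0.1725, 0.2967]
orientation: [0.115, 0.993, 0.001, 0.001]
contact_force: [-0.1, 0.9, 0.5]
grip_width: 0.0469
t 15.15 pos [0.5278 0.1725 0.2967] jaw deg 76.77 z [ 0.0024  0.0013 -1.    ] F [-0.1   0.87  0.51] w 0.0469 j [ 0.22 -0.01  1.52  0.    1.63 -1.12]
[-16.11 -32.54   1.09]
```

View pics/i_scene.png

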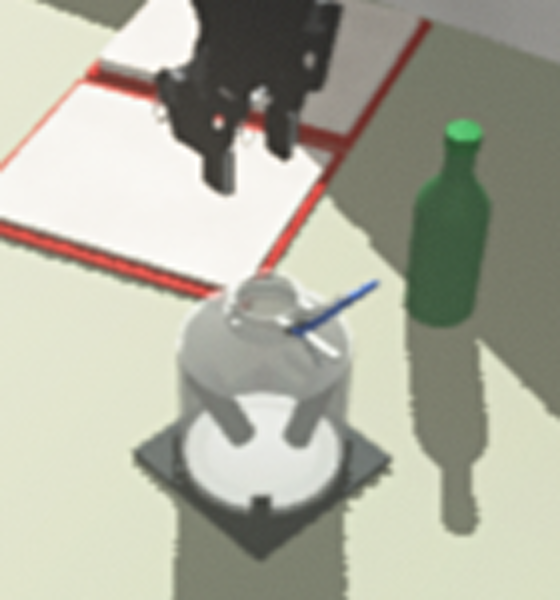

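Both cores now lie in the jar, at about (317,195) and (335,195). Next is core A.

```bash

python3 -m handwheel '[{"claw":55,"linear":[0,-4.5,0],"rotation":[0,0,0]},{"claw":55,"linear":[-0.5,-4.5,0],"rotation":[0,0,0]},{"claw":55,"linear":[-2,-4.2,0],"rotation":[0,0,0]},{"claw":55,"linear":[-2.5,-4,0],"rotation":[0,0,0]},{"claw":55,"linear":[-2.7,-4,0],"rotation":[0,0,0]},{"claw":55,"linear":[-2.7,-4,0],"rotation":[0,0,0]},{"claw":55,"linear":[-2.7,-4,0],"rotation":[0,0,0]},{"claw":55,"linear":[-2.7,-3.2,0],"rotation":[0,0,0]}]'
python3 - <<'E'
from h import *
stat(); print(delta((*PT["A"],.045)))
E
```

```text
time_s: 16.0
tool_pos: [0.6064, -0.1833, 0.2939]
orientation: [0.117, 0.993, -0.0, -0.0]
contact_force: [0.7, 0.5, 0.7]
grip_width: 0.0471
t 16.0 pos [ 0.6064 -0.1833  0.2939] jaw deg 76.58 z [-2.e-04 -2.e-04 -1.e+00] F [0.67 0.47 0.71] w 0.0471 j [-0.37  0.2   1.29 -0.    1.64 -1.71]
[-4.200e-01 -1.000e-02  2.489e+01]
```

```bash

python3 -m handwheel '[{"claw":55,"linear":[-0.2,0,3.5],"rotation":[0,0,0]},{"claw":55,"linear":[0,0,4],"rotation":[0,0,0]},{"claw":55,"linear":[0,0,4],"rotation":[0,0,0]},{"claw":55,"linear":[0,0,3.5],"rotation":[0,0,0]},{"claw":55,"linear":[0,0,0],"rotation":[0,0,0]},{"claw":55,"linear":[0,0,0],"rotation":[0,0,0]},{"claw":55,"linear":[0,0,0],"rotation":[0,0,0]},{"claw":55,"linear":[0,0,0],"rotation":[0,0,0]}]'
python3 - <<'E'
from h import *
stat(); print(delta((*PT["A"],.045)))
E
```

```text
time_s: 16.8
tool_pos: [0.61, -0.1817, 0.1476]
orientation: [0.116, 0.993, -0.001, 0.002]
contact_force: [-0.2, 0.6, -0.1]
grip_width: 0.0469
t 16.8 pos [ 0.61   -0.1817  0.1476] jaw deg 76.66 z [ 0.0045 -0.0018 -1.    ] F [-0.18  0.58 -0.09] w 0.0469 j [-0.37  0.27  1.48 -0.    1.38 -1.71]
[-0.06 -0.25 10.26]
```

```bash

python3 -m handwheel '[{"claw":55,"linear":[-0.1,-0.2,2.5],"rotation":[0,0,0]},{"claw":55,"linear":[0,0,2.5],"rotation":[0,0,0]},{"claw":55,"linear":[0,0,2.5],"rotation":[0,0,0]},{"claw":55,"linear":[0,0,2.4],"rotation":[0,0,0]},{"claw":55,"linear":[0,0,0],"rotation":[0,0,0]},{"claw":10,"linear":[0,0,0],"rotation":[0,0,0]},{"claw":10,"linear":[0,0,0],"rotation":[0,0,0]},{"claw":10,"linear":[0,0,0],"rotation":[0,0,0]}]'
python3 -m handwheel '[{"claw":10,"linear":[0,0,0],"rotation":[0,0,0]},{"claw":10,"linear":[0,0,0],"rotation":[0,0,0]},{"claw":10,"linear":[0,0,0],"rotation":[0,0,0]},{"claw":10,"linear":[0,0,-1],"rotation":[0,0,0]},{"claw":10,"linear":[0,0,-2],"rotation":[0,0,0]},{"claw":10,"linear":[0,0,-3],"rotation":[0,0,0]},{"claw":10,"linear":[0,0,-4],"rotation":[0,0,0]},{"claw":10,"linear":[0,0,-4],"rotation":[0,0,0]}]'
python3 - <<'E'
from h import *
stat(); print(delta((*PT["J"],.29)))
E
```

```text
time_s: 17.6
tool_pos: [0.6104, -0.1839, 0.048]
orientation: [0.116, 0.993, -0.001, 0.002]
contact_force: [-0.2, -0.3, 4.9]
grip_width: 0.0228
time_s: 18.4
tool_pos: [0.6081, -0.183, 0.187]
orientation: [0.116, 0.993, 0.0, -0.0]
contact_force: [1.6, 0.2, -0.3]
grip_width: 0.0226
t 18.4 pos [ 0.6081 -0.183   0.187 ] jaw deg 76.66 z [-8.e-04  3.e-04 -1.e+00] F [ 1.62  0.22 -0.33] w 0.0226 j [-0.37  0.25  1.44 -0.    1.46 -1.71]
[ 16.02  34.54 -10.29]
```

```bash

python3 -m handwheel '[{"claw":10,"linear":[1,0,-4],"rotation":[0,0,0]},{"claw":10,"linear":[2.5,1,-3.5],"rotation":[0,0,0]},{"claw":10,"linear":[3,2.5,-2.5],"rotation":[0,0,0]},{"claw":10,"linear":[3,3.5,-0.5],"rotation":[0,0,0]},{"claw":10,"linear":[2.7,3.8,0],"rotation":[0,0,0]},{"claw":10,"linear":[2.5,3.8,0],"rotation":[0,0,0]},{"claw":10,"linear":[1.3,4.2,0],"rotation":[0,0,0]},{"claw":10,"linear":[0,4.5,0],"rotation":[0,0,0]}]'
python3 -m handwheel '[{"claw":10,"linear":[0,4.5,0],"rotation":[0,0,0]},{"claw":10,"linear":[0,4.5,0],"rotation":[0,0,0]},{"claw":10,"linear":[0,2,0],"rotation":[0,0,0]},{"claw":10,"linear":[0,0,0],"rotation":[0,0,0]},{"claw":10,"linear":[0,0,0],"rotation":[0,0,0]},{"claw":10,"linear":[0,0,0],"rotation":[0,0,0]},{"claw":10,"linear":[0,0,0],"rotation":[0,0,0]},{"claw":10,"linear":[0,0,0],"rotation":[0,0,0]}]'
python3 - <<'E'
from h import *
stat(); print(delta((*PT["J"],.19)))
p=get_image("scene"); b=(260,90,400,240)
im=cv2.resize(p["pixels"][b[1]:b[3],b[0]:b[2]],None,fx=4,fy=4,interpolation=cv2.INTER_CUBIC)
def dr(X,c): cv2.polylines(im,[np.round((proj(p,X)-b[:2]+.5)*4).astype(int)],False,c,1,cv2.LINE_AA)
s=read_state()["tool_pos"]; 
dr(circ([*s[:2],s[2]-.043],.012),(0,255,0)); dr(circ([*PT["J"],.18],.023),(0,0,255))
cv2.imwrite(f"pics/j_scene.png",im)
E
```

```text
time_s: 19.2
tool_pos: [0.5056, 0.0819, 0.2919]
orientation: [0.116, 0.993, 0.0, 0.001]
contact_force: [1.7, -0.4, -0.6]
grip_width: 0.0225
time_s: 20.0
tool_pos: [0.5322, 0.1865, 0.2906]
orientation: [0.117, 0.993, 0.0, 0.0]
contact_force: [-0.0, -0.3, -1.9]
grip_width: 0.023
t 20.0 pos [0.5322 0.1865 0.2906] jaw deg 76.58 z [ 4.e-04 -0.e+00 -1.e+00] F [-0.04 -0.27 -1.9 ] w 0.023 j [ 0.25  0.02  1.5  -0.    1.62 -1.09]
[ 0.11  0.34 10.06]
```

View pics/j_scene.png

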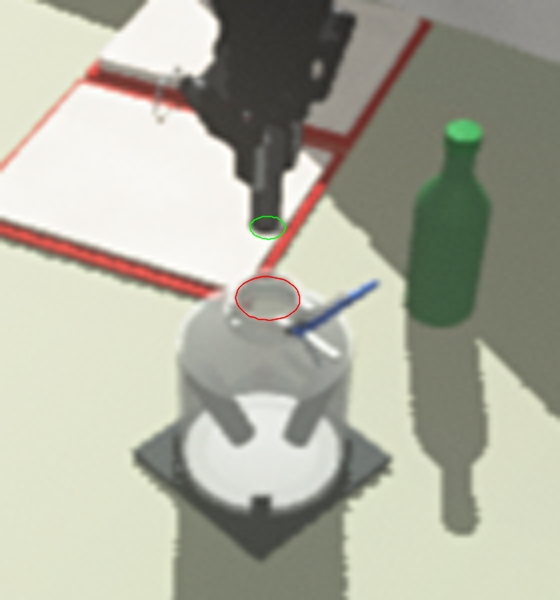

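The third core hangs above the mouth, its lower end at about (326,147). I'll lower it.

```bash

python3 -m handwheel '[{"claw":10,"linear":[0.1,0.3,2],"rotation":[0,0,0]},{"claw":10,"linear":[0,0,2],"rotation":[0,0,0]},{"claw":10,"linear":[0,0,2],"rotation":[0,0,0]},{"claw":10,"linear":[0,0,2],"rotation":[0,0,0]},{"claw":10,"linear":[0,0,1.6],"rotation":[0,0,0]},{"claw":10,"linear":[0,0,0],"rotation":[0,0,0]},{"claw":10,"linear":[0,0,0],"rotation":[0,0,0]},{"claw":10,"linear":[0,0,0],"rotation":[0,0,0]}]'
python3 - <<'E'
from h import *
stat()
p=get_image("scene");b=(260,90,400,220)
cv2.imwrite("pics/k_scene.png",cv2.resize(p["pixels"][b[1]:b[3],b[0]:b[2]],None,fx=4,fy=4,interpolation=cv2.INTER_CUBIC))
E
```

```text
time_s: 20.85
tool_pos: [0.5327, 0.1907, 0.1958]
orientation: [0.116, 0.993, 0.0, 0.001]
contact_force: [-0.0, -0.6, -0.2]
grip_width: 0.0229
t 20.85 pos [0.5327 0.1907 0.1958] jaw deg 76.65 z [ 2.e-03  5.e-04 -1.e+00] F [-0.   -0.56 -0.19] w 0.0229 j [ 0.25  0.06  1.63  0.    1.45 -1.08]
```

View pics/k_scene.png

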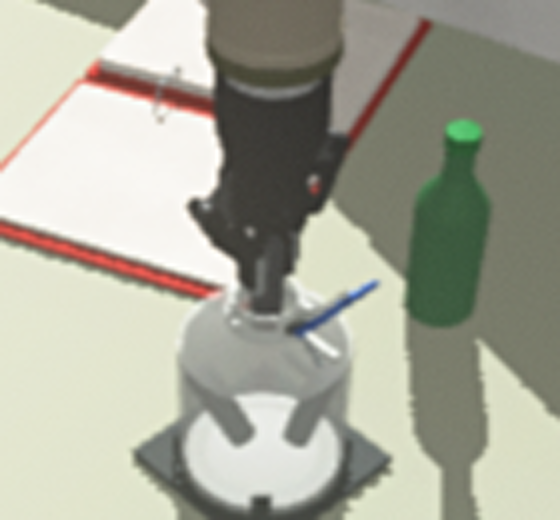

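The lower end is inside the neck, so I'll release.

```bash

python3 -m handwheel '[{"claw":55,"linear":[0,0,0],"rotation":[0,0,0]},{"claw":55,"linear":[0,0,0],"rotation":[0,0,0]},{"claw":55,"linear":[0,0,0],"rotation":[0,0,0]},{"claw":55,"linear":[0,0,0],"rotation":[0,0,0]},{"claw":55,"linear":[0,0,-2.5],"rotation":[0,0,0]},{"claw":55,"linear":[0,0,-3.5],"rotation":[0,0,0]},{"claw":0,"linear":[0,0,-3.5],"rotation":[0,0,0]},{"claw":0,"linear":[0,0,-2.5],"rotation":[0,0,0]}]'
python3 - <<'E'
from h import *
stat()
p=get_image("scene");b=(260,90,400,240)
cv2.imwrite("pics/l_scene.png",cv2.resize(p["pixels"][b[1]:b[3],b[0]:b[2]],None,fx=4,fy=4,interpolation=cv2.INTER_CUBIC))
E
```

```text
time_s: 21.7
tool_pos: [0.5323, 0.1907, 0.3171]
orientation: [0.116, 0.993, 0.0, 0.001]
contact_force: [0.3, -0.4, 0.5]
grip_width: 0.0187
t 21.7 pos [0.5323 0.1907 0.3171] jaw deg 76.66 z [ 2.5e-03  6.0e-04 -1.0e+00] F [ 0.26 -0.42  0.52] w 0.0187 j [ 0.25  0.01  1.45 -0.    1.67 -1.08]
```

View pics/l_scene.png

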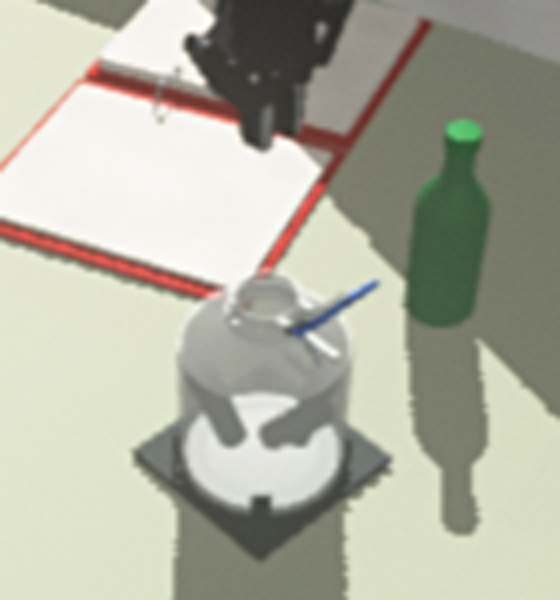

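Three dark bodies show in the jar: one at about (317,195) and two overlapping at about (333,195). The neck is clear. Next I take the closed fingers over and behind the open lid.

```bash

python3 -m handwheel '[{"claw":0,"linear":[-3,0,0],"rotation":[0,0,0]},{"claw":0,"linear":[-4,0,0],"rotation":[0,0,0]},{"claw":0,"linear":[-4,0,0],"rotation":[0,0,0]},{"claw":0,"linear":[-2,0,0],"rotation":[0,0,0]},{"claw":0,"linear":[0,0,3],"rotation":[0,0,0]},{"claw":0,"linear":[0,0,3],"rotation":[0,0,0]},{"claw":0,"linear":[0,0,2.7],"rotation":[0,0,0]},{"claw":0,"linear":[0,0,0],"rotation":[0,0,0]}]'
python3 - <<'E'
from h import *
s=stat(); 
yaw=np.radians(-13.3);hx=np.array([np.cos(yaw),np.sin(yaw)]);d=s["tool_pos"][:2]-PT["J"];print("jar xy",d@hx,d@[-hx[1],hx[0]])
for n in("scene","top"):
    p=get_image(n);b=(260,90,400,240) if n=="scene" else (230,140,330,250)
    cv2.imwrite(f"pics/m_{n}.png",cv2.resize(p["pixels"][b[1]:b[3],b[0]:b[2]],None,fx=4,fy=4,interpolation=cv2.INTER_CUBIC))
E
```

```text
time_s: 22.55
tool_pos: [0.6557, 0.1601, 0.2212]
orientation: [0.116, 0.993, -0.001, -0.004]
contact_force: [-1.1, 0.8, -0.6]
grip_width: 0.0003
t 22.55 pos [0.6557 0.1601 0.2212] jaw deg 76.65 z [-0.0092 -0.0015 -1.    ] F [-1.11  0.79 -0.61] w 0.0003 j [ 0.16  0.35  1.26  0.    1.55 -1.17]
jar xy 0.12723368559936993 -0.000676968513766342
```

View pics/m_scene.png

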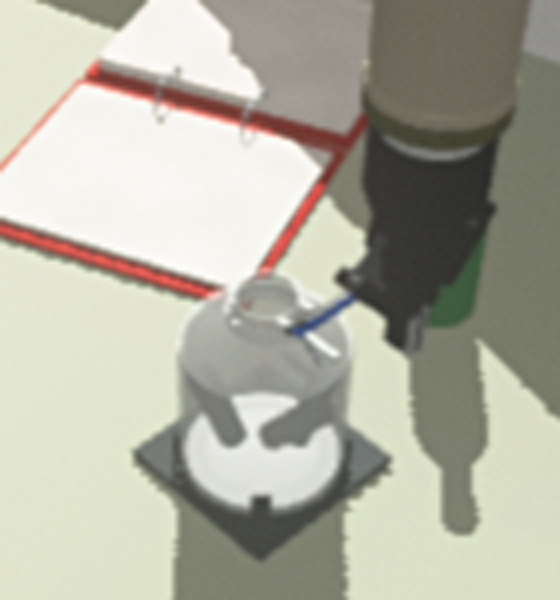

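View pics/m_top.png

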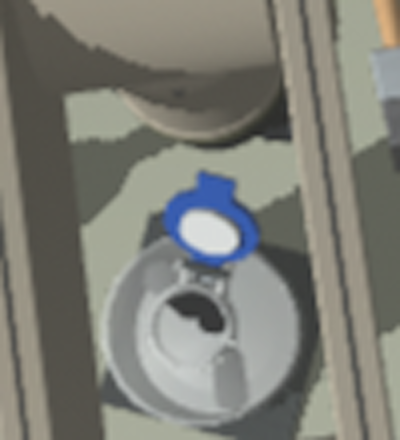

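The fingers stand behind the lid at jar x = 0.127. Its blue tip is at about (350,163) and hasn't moved. I'll push it slowly.

```bash

python3 -m handwheel '[{"claw":0,"linear":[0,0,-1],"rotation":[0,0,0]},{"claw":0,"linear":[1.5,0,0],"rotation":[0,0,0]},{"claw":0,"linear":[1.5,0,0],"rotation":[0,0,0]},{"claw":0,"linear":[1.5,0,0],"rotation":[0,0,0]},{"claw":0,"linear":[1.5,0,0],"rotation":[0,0,0]},{"claw":0,"linear":[1.5,0,0],"rotation":[0,0,0]},{"claw":0,"linear":[1.5,0,0],"rotation":[0,0,0]},{"claw":0,"linear":[0,0,0],"rotation":[0,0,0]}]'
cat >> h.py <<'E'
def jarxy():
    s=stat(); yaw=np.radians(-13.3);hx=np.array([np.cos(yaw),np.sin(yaw)]);d=s["tool_pos"][:2]-PT["J"];print("jar xy",(d@hx).round(4),(d@[-hx[1],hx[0]]).round(4))
E
python3 - <<'E'
from h import *
jarxy()
for n in("scene",):
    p=get_image(n);b=(260,90,400,240) if n=="scene" else (230,140,330,250)
    cv2.imwrite(f"pics/n_{n}.png",cv2.resize(p["pixels"][b[1]:b[3],b[0]:b[2]],None,fx=4,fy=4,interpolation=cv2.INTER_CUBIC))
E
```

```text
time_s: 23.45
tool_pos: [0.5713, 0.1822, 0.2413]
orientation: [0.116, 0.993, 0.001, 0.002]
contact_force: [1.1, 0.6, 0.6]
grip_width: -0.0002
t 23.45 pos [0.5713 0.1822 0.2413] jaw deg 76.71 z [ 0.0051  0.0013 -1.    ] F [1.07 0.61 0.55] w -0.0002 j [ 0.22  0.12  1.48  0.    1.53 -1.12]
jar xy 0.04 0.0014
```

View pics/n_scene.png

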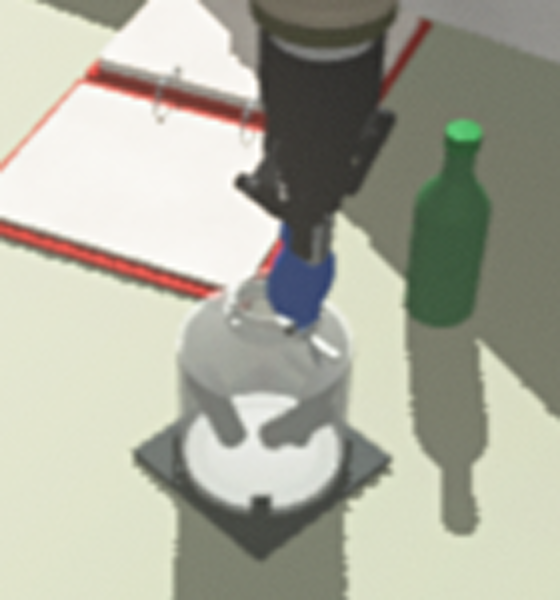

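The lid is upright against the fingertips, at about (335,160). I'll carry on past the dead point, arcing down.

```bash

python3 -m handwheel '[{"claw":0,"linear":[1.5,0,0],"rotation":[0,0,0]},{"claw":0,"linear":[1.5,0,0],"rotation":[0,0,0]},{"claw":0,"linear":[1.5,0,0.2],"rotation":[0,0,0]},{"claw":0,"linear":[1.5,0,0.3],"rotation":[0,0,0]},{"claw":0,"linear":[1,0,0.5],"rotation":[0,0,0]},{"claw":0,"linear":[0,0,0],"rotation":[0,0,0]},{"claw":0,"linear":[0,0,0],"rotation":[0,0,0]},{"claw":0,"linear":[0,0,0],"rotation":[0,0,0]}]'
python3 - <<'E'
from h import *
jarxy()
for n in("scene",):
    p=get_image(n);b=(260,90,400,240) if n=="scene" else (230,140,330,250)
    cv2.imwrite(f"pics/o_{n}.png",cv2.resize(p["pixels"][b[1]:b[3],b[0]:b[2]],None,fx=4,fy=4,interpolation=cv2.INTER_CUBIC))
E
```

```text
time_s: 24.3
tool_pos: [0.5035, 0.1973, 0.2277]
orientation: [0.116, 0.993, 0.0, 0.0]
contact_force: [0.0, -0.1, -0.7]
grip_width: 0.0
t 24.3 pos [0.5035 0.1973 0.2277] jaw deg 76.64 z [ 7.e-04  0.e+00 -1.e+00] F [ 0.   -0.08 -0.66] w 0.0 j [ 0.28 -0.03  1.66 -0.    1.51 -1.06]
jar xy -0.0294 0.0006
```

View pics/o_scene.png

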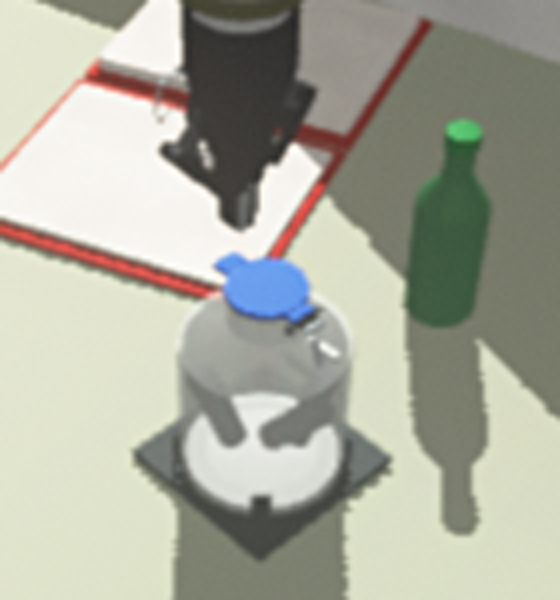

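The lid has swung over: its disc is at about (327,162) and its tab at (317,156). I'll compare that with the fully shut geometry.

```bash

python3 - <<'E'
from h import *
yaw=np.radians(-13.3);hx=np.array([np.cos(yaw),np.sin(yaw)]);hy=np.array([-hx[1],hx[0]]);J=np.array(PT["J"])
p=get_image("scene");b=(290,130,370,190);k=9
o=[]
for ang in(0,10):
    im=cv2.resize(p["pixels"][b[1]:b[3],b[0]:b[2]],None,fx=k,fy=k,interpolation=cv2.INTER_CUBIC)[:500]
    def dr(X,c): cv2.polylines(im,[np.round((proj(p,X)-b[:2]+.5)*k).astype(int)],False,c,1,cv2.LINE_AA)
    a=np.radians(ang)
    def L(u,v,z): # dist from hinge, lateral, height
        r=u; return [*(J+hx*(.038-r*np.cos(a)-z*np.sin(a)*0)+hy*v), .18+r*np.sin(a)+z]
    t=np.linspace(0,2*np.pi,40)
    for z,c in((.008,(0,255,0)),(.002,(0,255,255))):
        dr(np.array([L(.038+.031*np.cos(q),.031*np.sin(q),z) for q in t]),c)
        dr(np.array([L(.069,-.012,z),L(.085,-.012,z),L(.085,.012,z),L(.069,.012,z)]),c)
    dr(circ([*J,.18],.027),(0,0,255))
    o.append(im)
cv2.imwrite("pics/q.png",cv2.resize(np.hstack(o),(800,300)))
E
```

```text
(no output)
```

View pics/q.png

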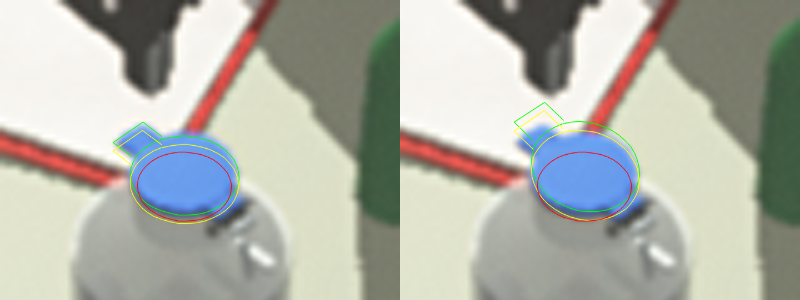

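It fits the fully shut outline (left panel) to within about a degree or two. I'll press lightly on top to be sure it has seated.

```bash

python3 -m handwheel '[{"claw":0,"linear":[0,0,1],"rotation":[0,0,0]},{"claw":0,"linear":[0,0,1],"rotation":[0,0,0]},{"claw":0,"linear":[0,0,1],"rotation":[0,0,0]},{"claw":0,"linear":[0,0,0.5],"rotation":[0,0,0]},{"claw":0,"linear":[0,0,0],"rotation":[0,0,0]},{"claw":0,"linear":[0,0,0],"rotation":[0,0,0]},{"claw":0,"linear":[0,0,0],"rotation":[0,0,0]},{"claw":0,"linear":[0,0,0],"rotation":[0,0,0]}]'
python3 - <<'E'
from h import *
jarxy()
E
```

```text
time_s: 25.2
tool_pos: [0.503, 0.1976, 0.1929]
orientation: [0.116, 0.993, 0.0, 0.0]
contact_force: [0.1, -0.1, 0.3]
grip_width: -0.0002
t 25.2 pos [0.503  0.1976 0.1929] jaw deg 76.66 z [ 1.e-03  3.e-04 -1.e+00] F [ 0.12 -0.06  0.35] w -0.0002 j [ 0.28 -0.01  1.71  0.    1.45 -1.06]
jar xy -0.0299 0.0008
```

```bash

python3 -m handwheel '[{"claw":0,"linear":[0,0,0.2],"rotation":[0,0,0]},{"claw":0,"linear":[0,0,0.2],"rotation":[0,0,0]},{"claw":0,"linear":[0,0,0.1],"rotation":[0,0,0]},{"claw":0,"linear":[0,0,0],"rotation":[0,0,0]},{"claw":0,"linear":[0,0,0],"rotation":[0,0,0]},{"claw":0,"linear":[0,0,0],"rotation":[0,0,0]},{"claw":0,"linear":[0,0,0],"rotation":[0,0,0]},{"claw":0,"linear":[0,0,0],"rotation":[0,0,0]}]'
python3 - <<'E'
from h import *
jarxy()
E
```

```text
time_s: 26.0
tool_pos: [0.5029, 0.1976, 0.1879]
orientation: [0.116, 0.993, 0.0, 0.0]
contact_force: [-2.2, -0.5, 5.3]
grip_width: -0.0
t 26.0 pos [0.5029 0.1976 0.1879] jaw deg 76.66 z [ 6.e-04  2.e-04 -1.e+00] F [-2.19 -0.49  5.27] w -0.0 j [ 0.28 -0.01  1.71  0.    1.44 -1.06]
jar xy -0.0301 0.0007
```

Contact comes at z = 0.188 with 5 N, which is exactly the height of the top of the shut lid. I'll give one more small press, then retreat.

```bash

python3 -m handwheel '[{"claw":0,"linear":[0,0,0.1],"rotation":[0,0,0]},{"claw":0,"linear":[0,0,0],"rotation":[0,0,0]},{"claw":0,"linear":[0,0,0],"rotation":[0,0,0]},{"claw":0,"linear":[0,0,0],"rotation":[0,0,0]},{"claw":0,"linear":[0,0,0],"rotation":[0,0,0]},{"claw":0,"linear":[0,0,0],"rotation":[0,0,0]},{"claw":0,"linear":[0,0,0],"rotation":[0,0,0]},{"claw":0,"linear":[0,0,0],"rotation":[0,0,0]}]'
python3 -m handwheel '[{"claw":0,"linear":[0,0,-1],"rotation":[0,0,0]},{"claw":0,"linear":[0,0,-3],"rotation":[0,0,0]},{"claw":0,"linear":[0,0,-4],"rotation":[0,0,0]},{"claw":0,"linear":[2,0,-3],"rotation":[0,0,0]},{"claw":0,"linear":[4,0,0],"rotation":[0,0,0]},{"claw":0,"linear":[3,0,0],"rotation":[0,0,0]},{"claw":0,"linear":[0,0,0],"rotation":[0,0,0]},{"claw":0,"linear":[0,0,0],"rotation":[0,0,0]}]'
python3 - <<'E'
from h import *
jarxy()
for n in("scene","top"):
    cv2.imwrite(f"pics/end_{n}.png",get_image(n)["pixels"])
E
```

```text
time_s: 26.8
tool_pos: [0.5029, 0.1977, 0.1877]
orientation: [0.116, 0.993, 0.0, 0.0]
contact_force: [-3.9, -1.3, 10.2]
grip_width: 0.0002
time_s: 27.6
tool_pos: [0.415, 0.2185, 0.2967]
orientation: [0.116, 0.993, 0.0, 0.001]
contact_force: [0.3, 0.9, -0.9]
grip_width: 0.0001
t 27.6 pos [0.415  0.2185 0.2967] jaw deg 76.72 z [ 1.2e-03  3.0e-04 -1.0e+00] F [ 0.31  0.95 -0.91] w 0.0001 j [ 0.38 -0.25  1.73 -0.    1.65 -0.96]
jar xy -0.1204 0.0008
```

View pics/end_scene.png

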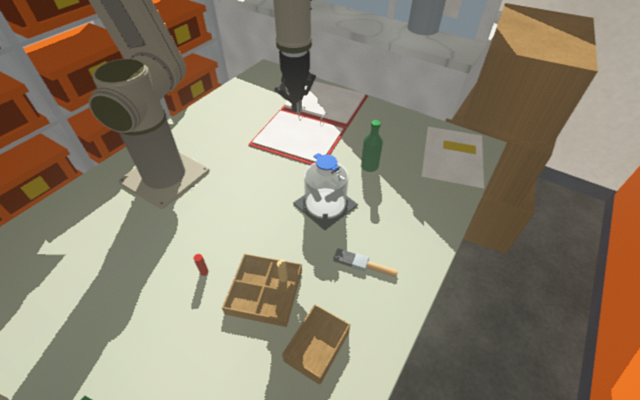

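View pics/end_top.png

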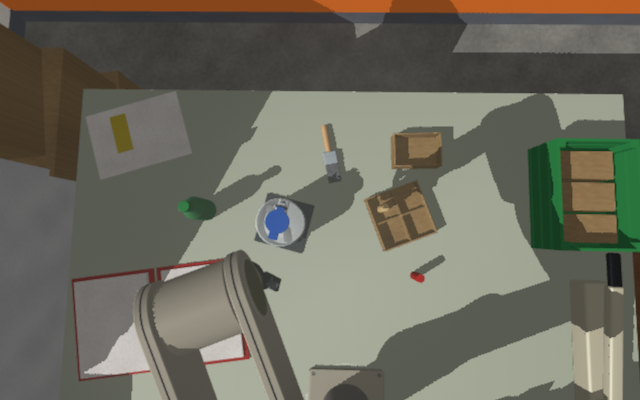

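```bash
python3 - <<'E'
import cv2
p=cv2.imread("pics/end_scene.png")
cv2.imwrite("pics/end_c.png",cv2.resize(p[140:330,180:400],None,fx=3,fy=3,interpolation=cv2.INTER_CUBIC))
E
```

```text
(no output)
```

View pics/end_c.png

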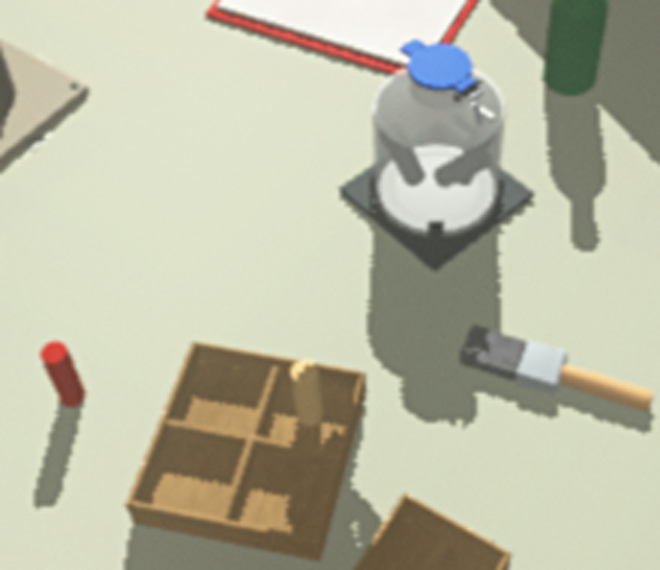

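The final pictures show the lid flat on the jar at (327,161) and the dark cores inside. The tray holds only the pale core, standing at (282,270). The bottle (372,147), brush (365,262), box (317,343) and red look-alike (201,265) are where they started. The gripper is clear, so I'll hand in.

```bash
python3 - <<'E'
from plant import *
print(close_job()); print(read_state()["time_s"])
E
```

```text
the job is handed in; nothing more can be done
None
the job is handed in; nothing more can be done
```

The three dark grey cores are in the jar and its lid is shut; I handed the job in at about 27.7 s of the 72 s allowed. I released each core only once its lower end was about 25 mm inside the neck, and no side force showed. I then pushed the lid over its dead point from behind and pressed it down.

- **Lid:** the fingers met it at z = 0.188 m, the height of its top when fully shut. It held under a 10 N press. In the picture taken before the press it matched the shut outline to within 1–2°.
- **Cores:** all three tray cells are empty and nothing lies outside. Two of the three overlap in the last scene picture, so I could not count three separate shapes in it.
- **Rest of the scene:** the pale core is still standing in the tray. By eye, the bottle, brush, empty box and red look-alike are where they started. The arm was clear of everything at the end.
- **Forces:** the highest wrist force I read was about 11 N. I only read it at the end of each move.

No check failed or disagreed with another.

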